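# Put the printing stamps back on their outline cards

## Robot

A 6-joint arm with a two-finger parallel gripper is mounted at the origin on the work surface. World frame = base frame: x ahead of the robot, y to its left, z up, the work surface at z = 0. Lengths are in m, angles in rad, forces in N, time in s.
With the tool pointing down it reaches from about 0.3 to 0.825 m from the base axis. Payload 5.4 kg.
Tool frame: the origin (TCP) lies midway between the tips of the shut fingers; the grasp point (between the pads) lies 19 mm behind it; z points along the fingers, x is the direction in which the jaws open and shut, and the axes are right-handed (so a half turn about z gives the same grasp; the last joint's range is limited). The gripper opens to 92 mm and grips with 3 to 60 N. Pads are 20 mm wide; open, the fingers measure 128 mm over their backs; the gripper's body (75 mm by 189 mm) begins 69 mm behind the grasp point.
Start: joints at [-1.322, 0.158, 1.597, -0, 1.386, -0.21], TCP at [0.255, -0.516, 0.215] pointing down, gripper open.
Joint ranges: [-2.91, 2.91], [-0.94, 2.29], [0.18, 2.7], [-1.29, 4.43], [0.17, 2.64], [-3, 3]. Speed limits (rad/s): [2.57, 2.57, 3.14, 3.14, 3.14, 3.14].

## Interface

Orientations are given as a unit quaternion [x, y, z, w].
In Python, from bench import observe, cams, order gives the robot as it stands.
- The arm moves only by the tool carry_out, never from a script. Its argument "targets" is a list of rows, each a list of 6 numbers: the shift along the tool's x, y, z in mm, then the turn, a rotation vector about the tool's x, y, z in rad. A call has 1 to 12 rows; each row is the pose to reach, as a shift and turn from the pose commanded when the call began, along the tool's axes at that moment; what a row does not reach only later rows make up. A row lasts 1/12 s, in which the tool goes at most 41.7 mm and 7.16 degrees, less where a joint would pass 70% of its speed; a pose out of reach is approached as far as the arm can. A call with a gripper value outside its range is refused whole. "gripper" is the gripper's target within -1 to 1 (fully open at 1, half-way at 0, shut at -1), set as the call begins (left out, the last holds). The fingers move at their own pace and stop on an object; the grip force is fixed at half the most. Time passes only in rows, so rows that repeat a pose let the fingers close. It gives the time, the measured TCP pose, the force and the opening at its end, in the units of the state.
- observe(): the state, without advancing time (a new reading comes with each control period).
- cams.camera(name): name is "side" or "top" or "wrist"; returns the picture (420x560x3 uint8, red, green, blue); there is no depth.
- cams.camera_params(name): a dict with "mtx" (3x3 intrinsics, pixels), "camera_from_world" (4x4, takes a point from world to camera coordinates). Camera axes: x right, y down, z forward; pixel columns grow to the right and rows downward; lengths in m; the calibration is good to about 2 mm. A picture is of the moment at which its call begins: read the wrist's pose just before it. camera_params takes no time and is no camera call; for the wrist camera it gives the pose at the moment of the call.
- order.hand_in(): hands the job in, once; it reports no verdict.
The state is a dict: "time_s": time; "joint_positions": joint angles; "joint_velocities": joint speeds; "effort": joint torques, N m; "tool_pos": TCP position; "tcp_rot": TCP orientation; "contact_force": force on the tool from outside, world axes, zero at the start; "moment": the same for the moment, N m; "width": opening from 0.0 (shut) to 1.0 (fully open).
Only numpy, scipy, OpenCV 4.12 (cv2) and the standard library are available. Lean on these libraries where they do the work, as an engineer would, in place of code of your own. Each camera call takes 0.05 s, during which the arm holds its last target.

## Task

Put the four printing stamps away: stand each one, handle up, on the card printed with its own shape and colour (moon, flower, bone, gem), centred and turned so that it fills its printed outline. Leave the white paint bottle and the black ink jar standing where they are.

Things in the scene. Friction and masses are not known exactly. Their poses are not given: they have to be found in the camera images.
- stamp_moon: Loose printing stamp, 55 to 115 g: a yellow block 16 mm thick, a round disc 62 mm across (a full moon). Wooden handle on its middle: upright bar 40 mm long (x), 14 mm thick (y), 16 to 56 mm above the underside. Origin: centre of underside, z up. Its yaw does not matter.
- stamp_flower: Loose printing stamp, 55 to 115 g: a red block 16 mm thick, a flower of four round petals 31 mm across, along +x, -x, +y, -y, 65 mm tip to tip. Wooden handle on its middle: upright bar 40 mm long (x), 14 mm thick (y), 16 to 56 mm above the underside. Origin: centre of underside, z up. It looks the same every quarter turn.
- stamp_bone: Loose printing stamp, 55 to 115 g: a green block 16 mm thick, a cartoon bone 66 mm long (along x) and 40 mm wide over its knobbed ends, 18 mm at the waist. Wooden handle on its middle: upright bar 40 mm long (x), 14 mm thick (y), 16 to 56 mm above the underside. Origin: centre of underside, z up. It looks the same after a half turn.
- stamp_gem: Loose printing stamp, 55 to 115 g: a blue block 16 mm thick, a six-sided gem with points at its two ends, 74 mm long (along x) and 36 mm wide. Wooden handle on its middle: upright bar 40 mm long (x), 14 mm thick (y), 16 to 56 mm above the underside. Origin: centre of underside, z up. It looks the same after a half turn.
- card_moon: White square card 88 x 88 mm, 3 mm thick, fixed to the table, printed in its middle with the yellow outline (a line about 4 mm wide just outside the stamp's edge) of the moon stamp, same size and same axes. Origin: centre of the underside, z up; the top face is at z = 3 mm. Its yaw does not matter.
- card_flower: White square card 88 x 88 mm, 3 mm thick, fixed to the table, printed in its middle with the red outline (a line about 4 mm wide just outside the stamp's edge) of the flower stamp, same size and same axes. Origin: centre of the underside, z up; the top face is at z = 3 mm. It looks the same every quarter turn.
- card_bone: White square card 88 x 88 mm, 3 mm thick, fixed to the table, printed in its middle with the green outline (a line about 4 mm wide just outside the stamp's edge) of the bone stamp, same size and same axes. Origin: centre of the underside, z up; the top face is at z = 3 mm. It looks the same after a half turn.
- card_gem: White square card 88 x 88 mm, 3 mm thick, fixed to the table, printed in its middle with the blue outline (a line about 4 mm wide just outside the stamp's edge) of the gem stamp, same size and same axes. Origin: centre of the underside, z up; the top face is at z = 3 mm. It looks the same after a half turn.
- white_bottle: Bystander: small loose white paint bottle, 36 mm across, 75 mm tall, standing among the stamps and cards. Origin: centre of its underside. To be left alone.
- ink_jar: Bystander: small loose black ink jar, 42 mm across, 45 mm tall, standing among the stamps and cards. Origin: centre of its underside. To be left alone.
There are look-alikes about, which are no part of the job. What is meant by the stamp_gem is not pink or turquoise, and is the smaller of those in its own colour.

How it is judged:
At the end, for the whole second after the job is handed in: Each stamp stands upright (0.12 rad) and at rest flat on the card of its own shape, centres within 10 mm; bone and gem turned to the outline within 0.2 rad (either way round), flower within 0.2 rad of a quarter turn, moon any. Bottle and jar upright, within 25 mm of their start (horizontal distance between stamp_moon and card_moon below 0.01 m and z of stamp_moon in the frame of card_moon below 0.006 m and angle between each of stamp_moon, stamp_flower, stamp_bone, stamp_gem's own z axis and vertical below 0.12 rad and linear speed of each of stamp_moon, stamp_flower, stamp_bone, stamp_gem below 0.02 m/s and angular speed of each of stamp_moon, stamp_flower, stamp_bone, stamp_gem below 0.2 rad/s and horizontal distance between stamp_flower and card_flower below 0.01 m and z of stamp_flower in the frame of card_flower below 0.006 m and (angle between the x axis of stamp_flower and the x axis of card_flower, either way round below 0.2 rad or angle between the x axis of stamp_flower and the x axis of card_flower, either way round above 1.3708 rad) and horizontal distance between stamp_bone and card_bone below 0.01 m and z of stamp_bone in the frame of card_bone below 0.006 m and angle between the x axis of stamp_bone and the x axis of card_bone, either way round below 0.2 rad and horizontal distance between stamp_gem and card_gem below 0.01 m and z of stamp_gem in the frame of card_gem below 0.006 m and angle between the x axis of stamp_gem and the x axis of card_gem, either way round below 0.2 rad and distance of each of white_bottle, ink_jar from where it was at the start of the episode below 0.025 m and angle between each of white_bottle, ink_jar's own z axis and vertical below 0.2 rad); the robot touches nothing.
It fails at once if white bottle knocked over or pushed more than 25 mm (distance of white_bottle from where it was at the start of the episode above 0.025 m or angle between white_bottle's own z axis and vertical above 0.5 rad).
It fails at once if ink jar knocked over or pushed more than 25 mm (distance of ink_jar from where it was at the start of the episode above 0.025 m or angle between ink_jar's own z axis and vertical above 0.5 rad).
It also fails if it takes over 106 s, if anything falls off the work surface, if the arm or the gripper's body presses on something with over 40 N, if the wrist force passes 120 N, or if a joint passes its speed limit or range.

## Working session

There is one attempt and no reset: what is moved stays moved. The work goes in short steps, Python scripts to look and compute and a tool call to move; the robot and the scene stay as the last step left them, time stands still between calls to the robot, and variables do not carry over. Pictures are saved under pics/ and viewed, and the job is handed in when it is done.

Besides the shell and the picture viewer there is one more tool, called after "Request:" as name(argument=value, ...), one argument or row to a line, values as JSON. carry_out: Moves the arm, as the interface text tells. Its arguments: {"type":"object","properties":{"targets":{"type":"array"},"gripper":{"type":"number"}},"required":["targets"]}

```bash
ls; mkdir -p pics; python3 - <<'E'
from bench import observe,cams,order
import cv2
s=observe();print(s)
for n in ["top","side","wrist"]:
    p=cams.camera_params(n);print(n,p["mtx"],p["camera_from_world"])
    cv2.imwrite(f"pics/{n}0.png",cv2.cvtColor(cams.camera(n),cv2.COLOR_RGB2BGR))
E
```

```text
pics
{'time_s': 0.0, 'joint_positions': array([-1.32211404e+00,  1.59039408e-01,  1.59822280e+00, -4.06240298e-05,
        1.38620193e+00, -2.10101961e-01]), 'joint_velocities': array([-0.00048682, -0.00057064,  0.00016901,  0.00115541,  0.00119275,
        0.00165588]), 'effort': array([-2.28186771e-03, -3.85560679e+01, -3.22114992e+01,  7.00386660e-02,
        3.76774336e-02, -1.36416143e-04]), 'tool_pos': array([ 0.25445373, -0.51493327,  0.21362907]), 'tcp_rot': array([ 8.49371490e-01, -5.27794653e-01, -6.88150144e-04, -6.34397019e-04]), 'contact_force': array([ 0.4760436 , -1.32001281,  0.39349311]), 'moment': array([-0.01834758, -0.00077017, -0.03470413]), 'width': 1.0024918291898486}
top [[426.48549729   0.         278.75894089]
 [  0.         426.48549729 205.60020591]
 [  0.           0.           1.        ]] [[-0.08426913 -0.9964417  -0.00162616 -0.02007743]
 [-0.97052688  0.08244707 -0.226451    0.53586852]
 [ 0.2257793  -0.0175046  -0.9740212   0.86198054]
 [ 0.          0.          0.          1.        ]]
side [[488.34081857   0.         296.60844362]
 [  0.         488.34081857 204.5921677 ]
 [  0.           0.           1.        ]] [[-0.9914232  -0.13058403  0.00527758  0.48946892]
 [-0.08111774  0.58319766 -0.80827001  0.10636623]
 [ 0.10246928 -0.80176574 -0.58878837  0.99629034]
 [ 0.          0.          0.          1.        ]]
wrist [[333.62598804   0.         282.61620769]
 [  0.         333.62598804 204.38605662]
 [  0.           0.           1.        ]] [[ 0.44233831 -0.89684476 -0.00250868 -0.57419565]
 [-0.85945437 -0.42469274  0.28455978 -0.03077773]
 [-0.25627136 -0.1237156  -0.95865502  0.39201163]
 [ 0.          0.          0.          1.        ]]
```

View pics/top0.png

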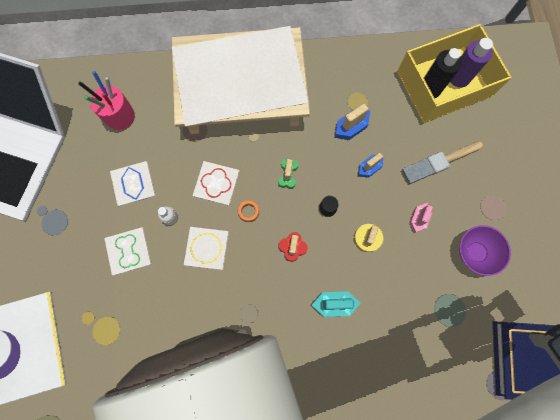

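View pics/side0.png

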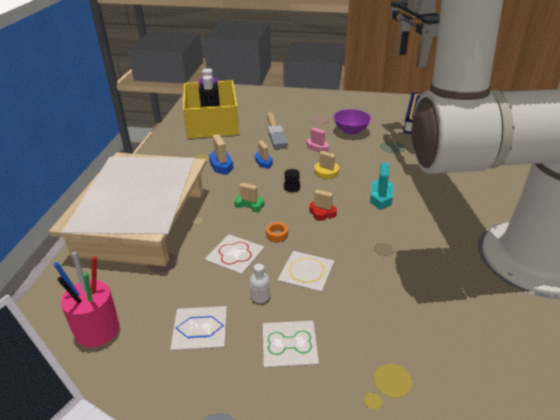

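View pics/wrist0.png

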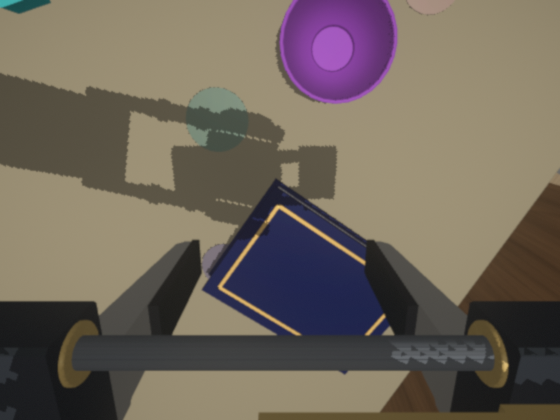

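```bash
cat > h.py <<'E'
import numpy as np,cv2
from scipy.optimize import minimize
from scipy.spatial.transform import Rotation as R
def circ(x,y,r,n=40):
    a=np.linspace(0,2*np.pi,n,endpoint=False);return np.c_[x+r*np.cos(a),y+r*np.sin(a)]
def rect(l,w): return np.array([[l,w],[-l,w],[-l,-w],[l,-w]])/2.
S={'moon':[circ(0,0,31)],
'flower':[circ(17,0,15.5),circ(-17,0,15.5),circ(0,17,15.5),circ(0,-17,15.5),rect(22,22)],
'bone':[circ(sx*22,sy*9,11) for sx in(1,-1) for sy in (1,-1)]+[rect(44,18)],
'gem':[np.array([[37,0],[20,18],[-20,18],[-37,0],[-20,-18],[20,-18]],float)]}
U=4
def proj(P,X):
    M=P['camera_from_world'];c=X@M[:3,:3].T+M[:3,3];u=c@P['mtx'].T;return u[:,:2]/u[:,2:]
def tf(p,x,y,yaw,z):
    c,s=np.cos(yaw),np.sin(yaw);p=p/1000.
    return np.c_[x+c*p[:,0]-s*p[:,1],y+s*p[:,0]+c*p[:,1],np.full(len(p),z)]
def hull(img,pts,off,v):
    h=cv2.convexHull(((pts-off+.5)*U-.5).astype(np.float32)); cv2.fillConvexPoly(img,np.round(h*16).astype(np.int32),v,shift=4)
def render(P,name,x,y,yaw,off,sz,k=1.):
    im=np.zeros((sz*U,sz*U),np.uint8)
    for p in S[name]:
        hull(im,np.r_[proj(P,tf(p*k,x,y,yaw,0)),proj(P,tf(p*k,x,y,yaw,.016))],off,255)
    b=rect(40,14); hull(im,np.r_[proj(P,tf(b,x,y,yaw,.016)),proj(P,tf(b,x,y,yaw,.056))],off,0)
    return cv2.resize(im,(sz,sz),interpolation=cv2.INTER_AREA)/255.
def unproj(P,uv,z):
    M=P['camera_from_world'];Rm=M[:3,:3];C=-Rm.T@M[:3,3]
    d=np.c_[uv,np.ones(len(uv))]@np.linalg.inv(P['mtx']).T@Rm
    return C+d*((z-C[2])/d[:,2])[:,None]
def colmask(rgb,col):
    hsv=cv2.cvtColor(rgb,cv2.COLOR_RGB2HSV);h,s,v=[hsv[...,i].astype(int) for i in range(3)]
    rng={'yellow':(22,32),'red':(-8,6),'green':(50,75),'blue':(104,125)}[col]
    hh=(h+90)%180-90 if col=='red' else h
    return (hh>=rng[0])&(hh<=rng[1])&(s>(165 if col=='yellow' else 130))
COL={'moon':'yellow','flower':'red','bone':'green','gem':'blue'}
def fit(P,rgb,name,uv,sz=70,yaws=None,scale=False):
    off=np.round(np.array(uv)-sz/2); o=off.astype(int)
    m=colmask(rgb,COL[name])[o[1]:o[1]+sz,o[0]:o[0]+sz]
    n,l,st,_=cv2.connectedComponentsWithStats(m.astype(np.uint8))
    d=[ (st[i,4]) if st[i,4]>25 else 0 for i in range(n)]
    m=m.astype(float)
    p0=unproj(P,np.array([uv],float),.01)[0]
    best=None
    f=lambda q:np.abs(render(P,name,q[0]/1e3,q[1]/1e3,q[2]/20,off,sz,*( [q[3]/100] if scale else []))-m).sum()
    for y in (np.arange(0,np.pi,np.pi/8) if yaws is None else yaws):
        x0=[p0[0]*1e3,p0[1]*1e3,y*20]+([100] if scale else [])
        sim=np.array([x0]+[np.array(x0)+np.eye(len(x0))[i]*6 for i in range(len(x0))])
        r=minimize(f,x0,method='Nelder-Mead',options=dict(initial_simplex=sim,xatol=.05,fatol=.05))
        if best is None or r.fun<best.fun: best=r
    q=best.x
    return q[0],q[1],np.degrees(q[2]/20)%180,best.fun,m.sum(),q[3:]
E
python3 - <<'E'
from h import *
from bench import cams
P=cams.camera_params('top')
rgb=cv2.cvtColor(cv2.imread('pics/top0.png'),cv2.COLOR_BGR2RGB)
for n,uv in dict(moon=(370,238),flower=(293,246),bone=(288,173),gem=(371,165)).items():
    print(n,*np.round(np.array(fit(P,rgb,n,uv,46 if n!='gem' else 40,scale=True),dtype=object)[:5].astype(float),2), fit(P,rgb,n,uv,46 if n!='gem' else 40,scale=True)[5])
for n,uv in dict(gem=(132,183),flower=(216,182),bone=(127,251),moon=(206,248)).items():
    hsv=cv2.cvtColor(rgb,cv2.COLOR_RGB2HSV)
    m=((hsv[...,1]>(60))).astype(np.uint8)
    # white card region
    w=((hsv[...,2]>150)&(hsv[...,1]<60)).astype(np.uint8)
    o=np.array(uv)-24; sub=w[o[1]:o[1]+48,o[0]:o[0]+48]
    cs,_=cv2.findContours(sub,cv2.RETR_EXTERNAL,cv2.CHAIN_APPROX_NONE); c=max(cs,key=cv2.contourArea)
    X=unproj(P,c[:,0,:]+o,.003)[:,:2]*1e3
    rc=cv2.minAreaRect(X.astype(np.float32)); M=cv2.moments(X.astype(np.float32))
    print('card',n,rc,M['m10']/M['m00'],M['m01']/M['m00'])
    # colour-line: weight saturation inside card
    fill=np.zeros((48,48),np.uint8);cv2.fillPoly(fill,[c],1);fill=cv2.erode(fill,np.ones((5,5)))
    sat=np.clip(hsv[o[1]:o[1]+48,o[0]:o[0]+48,1].astype(float)-30,0,None)*fill
    yy,xx=np.nonzero(sat>0);Y=unproj(P,np.c_[xx,yy]+o,.003)[:,:2]*1e3;wt=sat[yy,xx]
    c0=(Y*wt[:,None]).sum(0)/wt.sum();d=Y-c0;C=(d*wt[:,None]).T@d/wt.sum()
    e,v=np.linalg.eigh(C);z=d@[1,1j]; f4=np.angle((wt*z**4).sum())/4
    print('   outline',c0.round(1),'yaw',np.degrees(np.arctan2(v[1,1],v[0,1]))%180,'4fold',np.degrees(f4)%90,np.sqrt(e))
p=unproj(P,np.array([[329,206],[167,216.],[352,122],[115,110],[335,303],[422,218],[248,211]]),.02);print(p.round(3))
E
```

```text
moon 465.46 -258.65 132.91 0.0 0.0 [15.20898438]
flower 448.83 -89.54 164.27 39.38 410.0 [98.23201751]
bone 627.93 -52.56 41.26 98.0 98.0 [16.76464844]
gem 622.97 -288.62 123.7 26.8 214.0 [95.10041081]
card gem ((631.1947631835938, 272.5916748046875), (111.0921859741211, 121.36163330078125), 88.92732238769531) 631.7027283480548 272.1758468565495
   outline [634.6 274.4] yaw 14.802157853351332 4fold 36.478932786189766 [30.05924257 35.31951614]
card flower ((616.7803344726562, 76.81028747558594), (111.29712677001953, 116.68038940429688), 86.37555694580078) 617.1793247898635 76.11207043183414
   outline [623.4  76.3] yaw 177.90090830179562 4fold 45.65773378793071 [30.12855055 34.677057  ]
card bone ((472.11248779296875, 284.7797546386719), (114.52442932128906, 106.1053237915039), 85.1595230102539) 472.16470585161915 284.83462043459787
   outline [473.8 290.8] yaw 26.77999628322675 4fold 39.453113355375244 [26.94229958 35.05547116]
card moon ((463.8423156738281, 106.93153381347656), (109.8306884765625, 106.41206359863281), 85.15887451171875) 463.9327391424163 105.78225559402625
   outline [464.5 106.4] yaw 141.58006538726656 4fold 53.144901889849244 [28.21626084 29.02103105]
[[ 0.531 -0.179  0.02 ]
 [ 0.539  0.187  0.02 ]
 [ 0.73  -0.256  0.02 ]
 [ 0.809  0.304  0.02 ]
 [ 0.317 -0.168  0.02 ]
 [ 0.486 -0.385  0.02 ]
 [ 0.535  0.004  0.02 ]]
```

```bash
python3 - <<'E'
import cv2
b=cv2.imread('pics/top0.png');hsv=cv2.cvtColor(b,cv2.COLOR_BGR2HSV)
for x,y in [(362,238),(370,247),(284,165),(290,185),(288,172),(400,280),(300,140),(293,235),(140,235),(114,233),(371,237),(132,173),(224,170),(200,172),(206,233),(120,240)]: print((x,y),hsv[y,x])
ims=[cv2.resize(b[y-30:y+30,x-30:x+30],None,fx=4.4,fy=4.4,interpolation=cv2.INTER_NEAREST) for x,y in [(132,183),(216,182),(127,251),(206,248),(288,173),(371,165)]]
import numpy as np
cv2.imwrite('pics/crop.png',np.vstack([np.hstack(ims[:3]),np.hstack(ims[3:])]))
E
```

```text
(362, 238) [ 26 138 241]
(370, 247) [ 26 135 241]
(284, 165) [ 67 133 190]
(290, 185) [ 67 130 192]
(288, 172) [ 21  80 226]
(400, 280) [ 22  57 153]
(300, 140) [ 23  56 151]
(293, 235) [ 18  88 219]
(140, 235) [ 20  10 230]
(114, 233) [ 22  59 155]
(371, 237) [ 21  81 224]
(132, 173) [ 20  10 230]
(224, 170) [  5  57 224]
(200, 172) [ 20  14 224]
(206, 233) [ 26 126 240]
(120, 240) [ 23   9 234]
```

View pics/crop.png

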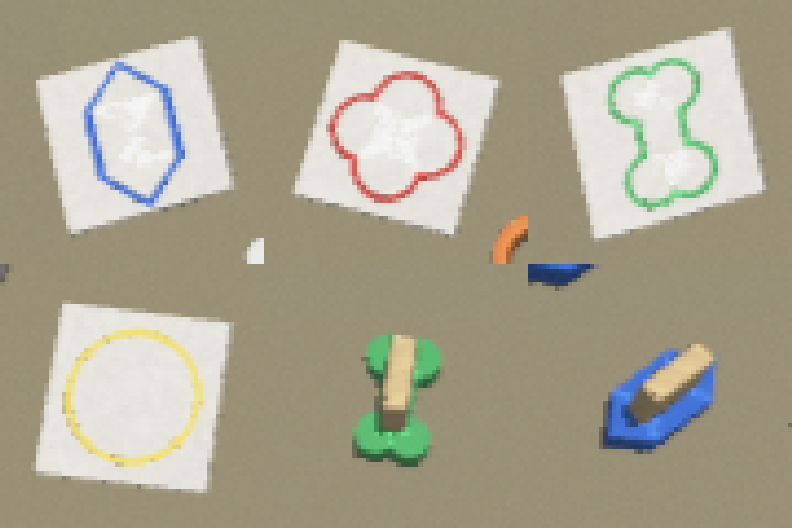

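```bash
sed -i "s/(s>(165 if col=='yellow' else 130))/(s>(112 if col=='yellow' else 100))/" h.py
cat > m.py <<'E'
from h import *
def card(P,rgb,n,uv,hw=30):
    hsv=cv2.cvtColor(rgb,cv2.COLOR_RGB2HSV)
    o=np.array(uv)-hw; s=np.s_[o[1]:o[1]+2*hw,o[0]:o[0]+2*hw]
    w=((hsv[...,1]<35)&(hsv[...,2]>170)).astype(np.uint8)[s]
    cs,_=cv2.findContours(w,cv2.RETR_EXTERNAL,cv2.CHAIN_APPROX_NONE); c=max(cs,key=cv2.contourArea); c=cv2.convexHull(c)
    X=unproj(P,c[:,0,:]+o.astype(float),.003)[:,:2]*1e3
    rc=cv2.minAreaRect(X.astype(np.float32))
    fill=np.zeros((2*hw,)*2,np.uint8);cv2.fillPoly(fill,[c],1);fill=cv2.erode(fill,np.ones((5,5)))
    h=hsv[...,0].astype(int)[s]
    ln=((hsv[...,1][s]>40)&(fill>0)).astype(np.uint8)
    cs,_=cv2.findContours(ln,cv2.RETR_EXTERNAL,cv2.CHAIN_APPROX_NONE); c=max(cs,key=cv2.contourArea)
    Y=unproj(P,c[:,0,:]+o.astype(float),.003)[:,:2]*1e3
    b0=Y.mean(0);M=cv2.moments((Y-b0).astype(np.float32)); c0=b0+[M['m10']/M['m00'],M['m01']/M['m00']]
    yaw=.5*np.arctan2(2*M['mu11'],M['mu20']-M['mu02'])
    z=(Y-c0)@[1,1j]; a=np.angle(z);g=np.linspace(-np.pi,np.pi,721)[:-1]
    k=np.argsort(a); r=np.interp(g,a[k],abs(z)[k],period=2*np.pi)
    f4=np.degrees(-np.angle((r*np.exp(-4j*g)).sum())/-4*-1)
    return rc[0],rc[1],rc[2],c0,np.degrees(yaw)%180,f4%90,r.min()
E
python3 - <<'E'
from m import *
from bench import cams
np.set_printoptions(precision=1,suppress=True)
P=cams.camera_params('top')
rgb=cv2.cvtColor(cv2.imread('pics/top0.png'),cv2.COLOR_BGR2RGB)
for n,uv in dict(moon=(370,238),flower=(293,246),bone=(288,173),gem=(371,165)).items():
  for sc in (0,1):
    r=fit(P,rgb,n,uv,46 if n!='gem' else 40,scale=sc);print(n,np.array(r[:5]),r[5])
for n,uv in dict(gem=(132,183),flower=(216,182),bone=(127,251),moon=(206,248)).items():
    print('card',n,*[np.array(v) for v in card(P,rgb,n,uv)])
E
```

```text
moon [ 454.3 -260.7  148.3   52.9  477. ] []
moon [ 454.3 -260.9  147.9   50.8  477. ] [98.9]
flower [448.6 -89.7 165.1  40.4 426. ] []
flower [448.7 -89.7 164.9  39.6 426. ] [99.5]
bone [620.3 -93.8 166.2  51.6 210. ] []
bone [620.3 -93.9 165.8  35.2 210. ] [95.3]
gem [ 623.8 -289.3  125.5   39.2  229. ] []
gem [ 623.1 -288.6  124.1   28.8  229. ] [95.8]
card gem [629.4 270.6] [88.5 89. ] 11.989500045776367 [629.3 271.2] 11.850966765648742 11.644104092058987 22.112136813481715
card flower [613.5  75.9] [89.2 88.7] 70.54547119140625 [613.8  76. ] 157.71912264219026 70.25645740192587 26.763724299664233
card bone [471.1 282.7] [88.6 89.3] 11.642414093017578 [471.2 283. ] 11.859546075665728 55.689022123317045 11.224301643351419
card moon [462.9 105.7] [89.2 88.3] 78.32736206054688 [463.  106.2] 97.36032334143084 25.89410852598391 33.18046585432141
```

```bash
cat > go.py <<'E'
import sys
from h import *
from bench import observe
def rows(*wps):
    s=observe();p=s['tool_pos'];r=R.from_quat(s['tcp_rot']);Rm=r.as_matrix();out=[]
    pp,pr=p,r
    print('t',round(s['time_s'],2),'pos',p.round(4),'yaw',np.degrees(np.arctan2(Rm[1,0],Rm[0,0])).round(1),'w',round(s['width'],3),'F',s['contact_force'].round(1))
    for x,y,z,yaw in wps:
        t=np.array([x,y,z])/1e3; a=np.radians(yaw)
        Rt=R.from_matrix(np.array([[np.cos(a),np.sin(a),0],[np.sin(a),-np.cos(a),0],[0,0,-1]]))
        d=Rm.T@(t-p)*1e3; rv=(r.inv()*Rt).as_rotvec()
        n=max(np.linalg.norm(t-pp)*1e3/41.7,np.degrees((pr.inv()*Rt).magnitude())/7.16)
        print(np.round(d,1).tolist()+np.round(rv,3).tolist(),'rows>=',round(n,1)); pp,pr=t,Rt
if __name__=='__main__': rows(*[tuple(map(float,a.split(','))) for a in sys.argv[1:]])
E
python3 go.py 454.3,-260.7,150,-122 454.3,-260.7,75,-122
```

```text
t 0.15 pos [ 0.2545 -0.5151  0.2139] yaw -63.7 w 1.002 F [ 0.5 -0.1 -0.1]
[-139.5, -291.8, 64.1, 0.0, 0.001, 1.017] rows>= 8.1
[-139.4, -291.7, 139.1, 0.0, 0.001, 1.017] rows>= 1.8
```

Request:
carry_out(
  targets=[
    [-139.5,-291.8,64,0,0,1.017],
    [-139.5,-291.8,64,0,0,1.017],
    [-139.5,-291.8,64,0,0,1.017],
    [-139.5,-291.8,64,0,0,1.017],
    [-139.5,-291.8,64,0,0,1.017],
    [-139.5,-291.8,64,0,0,1.017],
    [-139.5,-291.8,64,0,0,1.017],
    [-139.5,-291.8,64,0,0,1.017],
    [-139.5,-291.8,64,0,0,1.017],
    [-139.5,-291.8,100,0,0,1.017],
    [-139.5,-291.8,119,0,0,1.017],
    [-139.5,-291.8,119,0,0,1.017],
  ],
  gripper=0,
)

```text
time_s: 1.15
tool_pos: [0.4518, -0.258, 0.0908]
tcp_rot: [-0.485, 0.874, 0.004, -0.001]
contact_force: [-1.3, -0.7, -0.2]
width: 0.499
```

```bash
cat > see.py <<'E'
import sys,cv2
from bench import cams
n,f=sys.argv[1:3]
cv2.imwrite(f"pics/{f}.png",cv2.cvtColor(cams.camera(n),cv2.COLOR_RGB2BGR))
E
python3 see.py wrist w1; python3 go.py 454.3,-260.7,24,-122
```

```text
t 1.2 pos [ 0.4529 -0.2595  0.0933] yaw -122.0 w 0.499 F [-0.2 -0.1  0.4]
[0.4, -2.2, 69.3, 0.006, 0.001, 0.001] rows>= 1.7
```

View pics/w1.png

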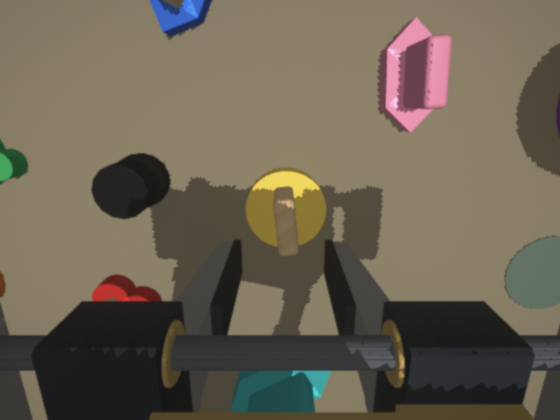

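```bash
cat > ov.py <<'E'
import sys
from h import *
from bench import cams
def ov(cam,src,dst,items):
    P=cams.camera_params(cam);im=cv2.imread(f'pics/{src}.png')
    for n,x,y,yaw,z0 in items:
        a=np.radians(yaw);x/=1e3;y/=1e3
        for p in S[n]: cv2.polylines(im,[np.round(proj(P,tf(p,x,y,a,.016+z0))).astype(np.int32)],1,(255,0,255),1)
        cv2.polylines(im,[np.round(proj(P,tf(rect(40,14),x,y,a,.056+z0))).astype(np.int32)],1,(255,255,0),1)
    cv2.imwrite(f'pics/{dst}.png',im)
E
python3 -c "
from ov import *
ov('wrist','w1','w1o',[('moon',454.3,-260.7,148,0)])
ov('top','top0','t0o',[('moon',454.3,-260.7,148,0),('flower',448.6,-89.7,165,0),('bone',620.3,-93.8,166,0),('gem',623.4,-289,124.5,0),('gem',629.3,271.2,11.9,-.013),('bone',471.2,283,11.8,-.013),('flower',613.8,76,70.5,-.013),('moon',463,106,0,-.013)])
im=cv2.imread('pics/t0o.png')[100:320,80:450];cv2.imwrite('pics/t0o.png',cv2.resize(im,None,fx=2.1,fy=2.1,interpolation=0))
"
```

```text
(no output)
```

View pics/w1o.png

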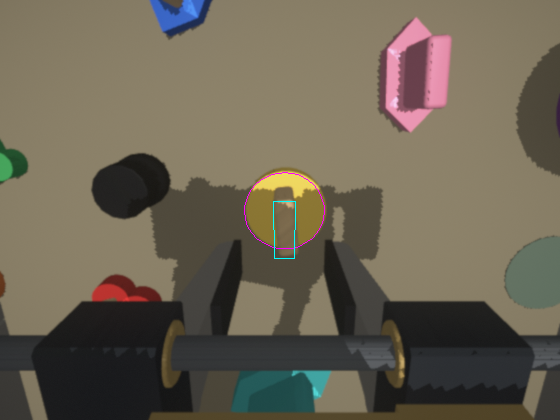

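View pics/t0o.png

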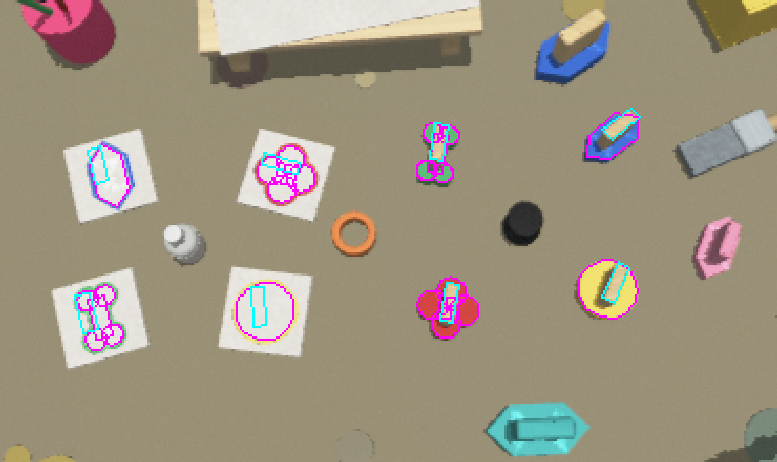

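Request:
carry_out(
  targets=[
    [0.5,-2,35,0,0,0],
    [0.5,-2,60,0,0,0],
    [0.5,-2,69,0,0,0],
    [0.5,-2,69,0,0,0],
    [0.5,-2,69,0,0,0],
  ],
)

```text
time_s: 1.62
tool_pos: [0.4565, -0.2636, 0.028]
tcp_rot: [-0.485, 0.875, -0.001, 0.0]
contact_force: [0.3, 0.1, 1.2]
width: 0.5
```

```bash
python3 go.py 454.3,-260.7,24,-122
```

```text
t 1.62 pos [ 0.4565 -0.2636  0.028 ] yaw -122.0 w 0.5 F [0.3 0.1 1.2]
[-1.3, 3.4, 4.0, -0.002, -0.0, -0.0] rows>= 0.1
```

Request:
carry_out(
  targets=[
    [-1,3,2,0,0,0],
    [-1,3,2,0,0,0],
    [-1,3,2,0,0,0],
  ],
)

```text
time_s: 1.87
tool_pos: [0.4545, -0.2608, 0.0259]
tcp_rot: [-0.485, 0.875, -0.001, 0.0]
contact_force: [-0.3, 0.8, -0.0]
width: 0.498
```

Request:
carry_out(
  targets=[
    [0,0,0,0,0,0],
    [0,0,0,0,0,0],
    [0,0,0,0,0,0],
    [0,0,0,0,0,0],
    [0,0,0,0,0,0],
    [0,0,0,0,0,0],
  ],
  gripper=-1,
)

```text
time_s: 2.37
tool_pos: [0.4539, -0.2603, 0.0246]
tcp_rot: [-0.485, 0.875, -0.0, -0.0]
contact_force: [-0.7, -0.9, 0.6]
width: 0.148
```

```bash
python3 go.py 454.3,-260.7,145,-122  463,106,145,-122 463,106,60,-122
```

```text
t 2.37 pos [ 0.4539 -0.2603  0.0246] yaw -122.0 w 0.148 F [-0.7 -0.9  0.6]
[0.1, -0.5, -120.4, -0.0, -0.0, 0.0] rows>= 2.9
[-315.5, 186.3, -120.4, -0.0, -0.0, 0.0] rows>= 8.8
[-315.5, 186.3, -35.4, -0.0, -0.0, 0.0] rows>= 2.0
```

Request:
carry_out(
  targets=[
    [0,0,-40,0,0,0],
    [0,0,-80,0,0,0],
    [0,0,-120,0,0,0],
    [-36,21,-120,0,0,0],
    [-72,42,-120,0,0,0],
    [-315.5,186,-120,0,0,0],
    [-315.5,186,-120,0,0,0],
    [-315.5,186,-120,0,0,0],
    [-315.5,186,-120,0,0,0],
    [-315.5,186,-120,0,0,0],
    [-315.5,186,-120,0,0,0],
    [-315.5,186,-120,0,0,0],
  ],
)

```text
time_s: 3.37
tool_pos: [0.4625, 0.1087, 0.1445]
tcp_rot: [-0.485, 0.874, 0.0, 0.0]
contact_force: [0.8, -1.4, -0.1]
width: 0.153
```

Request:
carry_out(
  targets=[
    [0,0,40,0,0,0],
    [0,0,75,0,0,0],
    [0,0,75,0,0,0],
    [0,0,75,0,0,0],
    [0,0,75,0,0,0],
  ],
)

```text
time_s: 3.78
tool_pos: [0.4643, 0.1055, 0.0711]
tcp_rot: [-0.485, 0.875, -0.0, 0.001]
contact_force: [0.6, 0.8, -0.9]
width: 0.151
```

```bash
python3 go.py 463,106,28,-122; python3 see.py wrist w2;python3 see.py side s2
```

```text
t 3.78 pos [0.4643 0.1055 0.0711] yaw -122.0 w 0.151 F [ 0.6  0.8 -0.9]
[0.4, 1.4, 43.1, -0.002, 0.001, -0.0] rows>= 1.0
```

View pics/w2.png

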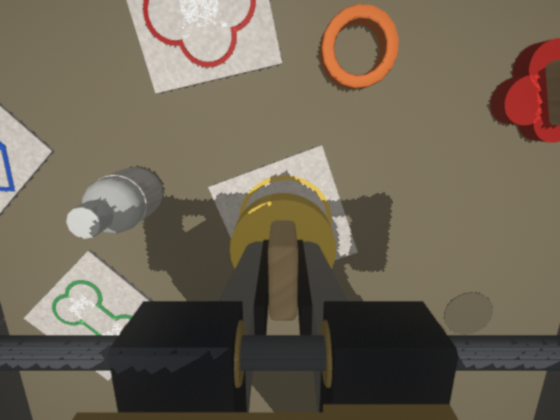

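View pics/s2.png

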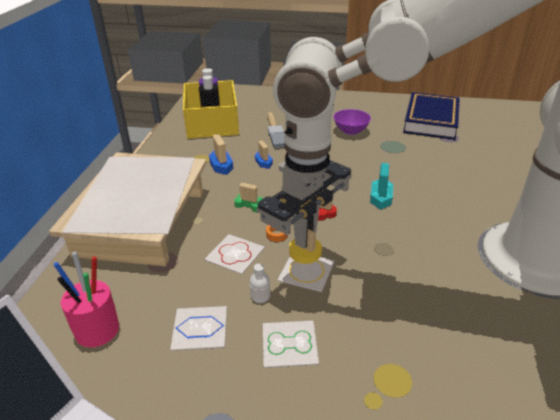

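Request:
carry_out(
  targets=[
    [0.4,1,25,0,0,0],
    [0.4,1,35,0,0,0],
    [0.4,1,41,0,0,0],
    [0.4,1,42.5,0,0,0],
    [0.4,1,42.5,0,0,0],
    [0.4,1,42.5,0,0,0],
  ],
)

```text
time_s: 4.38
tool_pos: [0.4629, 0.1059, 0.0279]
tcp_rot: [-0.485, 0.875, -0.0, 0.001]
contact_force: [0.1, 0.6, -0.2]
width: 0.147
```

```bash
python3 go.py 463,106,27.5,-122
```

```text
t 4.38 pos [0.4629 0.1059 0.0279] yaw -122.0 w 0.147 F [ 0.1  0.6 -0.2]
[-0.1, -0.0, 0.4, -0.001, 0.001, 0.0] rows>= 0.0
```

Request:
carry_out(
  targets=[
    [0,0,0.5,0,0,0],
    [0,0,0.5,0,0,0],
    [0,0,0.5,0,0,0],
    [0,0,0.5,0,0,0],
    [0,0,-30,0,0,0],
    [0,0,-70,0,0,0],
    [0,0,-100,0,0,0],
  ],
  gripper=0,
)

```text
time_s: 4.97
tool_pos: [0.4623, 0.1061, 0.1292]
tcp_rot: [-0.485, 0.875, -0.0, 0.0]
contact_force: [0.7, -0.4, 1.1]
width: 0.497
```

```bash
python3 go.py  448.6,-89.7,125,-105 448.6,-89.7,85,-105
```

```text
t 4.97 pos [0.4623 0.1061 0.1292] yaw -122.0 w 0.497 F [ 0.7 -0.4  1.1]
[173.3, -92.1, 4.2, -0.001, 0.0, -0.296] rows>= 4.7
[173.3, -92.1, 44.2, -0.001, 0.0, -0.296] rows>= 1.0
```

Request:
carry_out(
  targets=[
    [173.5,-92,4,0,0,-0.296],
    [173.5,-92,4,0,0,-0.296],
    [173.5,-92,4,0,0,-0.296],
    [173.5,-92,4,0,0,-0.296],
    [173.5,-92,4,0,0,-0.296],
    [173.5,-92,40,0,0,-0.296],
    [173.5,-92,44,0,0,-0.296],
    [173.5,-92,44,0,0,-0.296],
    [173.5,-92,44,0,0,-0.296],
  ],
)

```text
time_s: 5.72
tool_pos: [0.4482, -0.0891, 0.0833]
tcp_rot: [-0.609, 0.793, 0.0, -0.0]
contact_force: [0.4, -0.0, 0.1]
width: 0.501
```

```bash
python3 go.py  448.6,-89.7,24,-105;python3 see.py wrist w3
python3 -c "
from ov import *
ov('wrist','w3','w3o',[('flower',448.6,-89.7,165,0)])"
```

```text
t 5.72 pos [ 0.4482 -0.0891  0.0833] yaw -105.0 w 0.501 F [ 0.4 -0.   0.1]
[0.5, -0.6, 59.3, 0.001, 0.0, 0.001] rows>= 1.4
```

View pics/w3o.png

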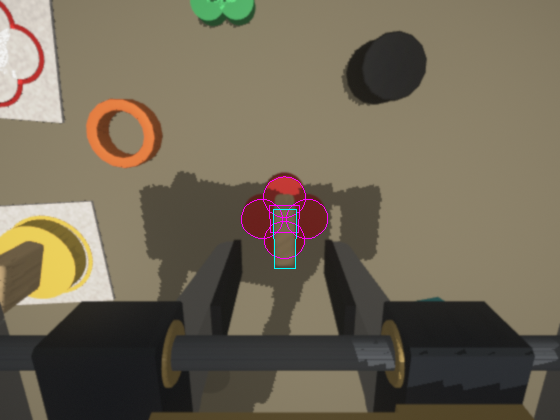

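Request:
carry_out(
  targets=[
    [0.5,-0.5,35,0,0,0],
    [0.5,-0.5,55,0,0,0],
    [0.5,-0.5,59,0,0,0],
    [0.5,-0.5,59,0,0,0],
    [0.5,-0.5,59,0,0,0],
    [0.5,-0.5,59,0,0,0],
  ],
)

```text
time_s: 6.27
tool_pos: [0.4503, -0.0908, 0.026]
tcp_rot: [-0.609, 0.793, -0.002, 0.001]
contact_force: [1.0, -0.2, 0.0]
width: 0.498
```

Request:
carry_out(
  targets=[
    [0,0,0,0,0,0],
    [0,0,0,0,0,0],
    [0,0,0,0,0,0],
    [0,0,0,0,0,0],
    [0,0,0,0,0,0],
    [0,0,0,0,0,0],
  ],
  gripper=-1,
)

```text
time_s: 6.77
tool_pos: [0.4487, -0.0905, 0.0243]
tcp_rot: [-0.609, 0.793, -0.0, 0.0]
contact_force: [-0.3, 0.2, 2.7]
width: 0.149
```

```bash
python3 go.py 448.6,-89.7,125,-105 613.8,76,125,-109.5 613.8,76,70,-109.5
```

```text
t 6.77 pos [ 0.4487 -0.0905  0.0243] yaw -105.0 w 0.149 F [-0.3  0.2  2.7]
[-0.8, 0.3, -100.7, -0.0, -0.0, -0.0] rows>= 2.4
[-203.6, -116.3, -100.7, -0.0, -0.0, 0.078] rows>= 5.6
[-203.6, -116.3, -45.7, -0.0, -0.0, 0.078] rows>= 1.3
```

Request:
carry_out(
  targets=[
    [0,0,-40,0,0,0],
    [0,0,-80,0,0,0],
    [0,0,-101,0,0,0],
    [-203.5,-116,-101,0,0,0.078],
    [-203.5,-116,-101,0,0,0.078],
    [-203.5,-116,-101,0,0,0.078],
    [-203.5,-116,-101,0,0,0.078],
    [-203.5,-116,-101,0,0,0.078],
    [-203.5,-116,-101,0,0,0.078],
    [-203.5,-116,-65,0,0,0.078],
    [-203.5,-116,-46,0,0,0.078],
    [-203.5,-116,-46,0,0,0.078],
  ],
)

```text
time_s: 7.77
tool_pos: [0.6093, 0.0768, 0.0643]
tcp_rot: [-0.578, 0.816, 0.003, -0.004]
contact_force: [-2.0, -0.1, -1.4]
width: 0.152
```

Request:
carry_out(
  targets=[
    [0,0,0,0,0,0],
    [0,0,0,0,0,0],
    [0,0,0,0,0,0],
  ],
)

```text
time_s: 8.02
tool_pos: [0.6148, 0.0756, 0.0723]
tcp_rot: [-0.577, 0.817, -0.001, 0.001]
contact_force: [0.0, -0.2, 0.1]
width: 0.15
```

```bash
python3 go.py 613.8,76,27.5,-109.5; python3 see.py wrist w4
```

```text
t 8.02 pos [0.6148 0.0756 0.0723] yaw -109.5 w 0.15 F [ 0.  -0.2  0.1]
[0.0, 1.3, 44.8, -0.003, 0.001, -0.0] rows>= 1.1
```

View pics/w4.png

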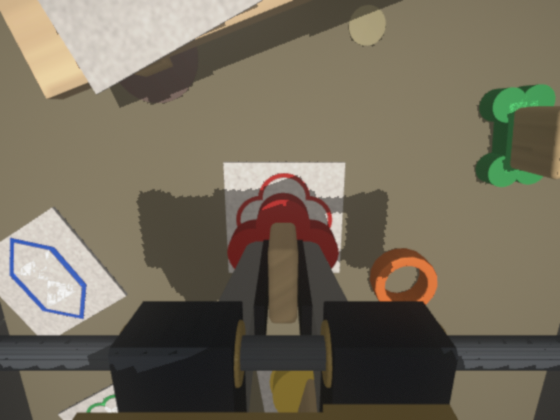

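Aligned over the red outline (x≈284 in both). Lower.

Request:
carry_out(
  targets=[
    [0,0.7,25,0,0,0],
    [0,0.7,35,0,0,0],
    [0,0.7,42,0,0,0],
    [0,0.7,44,0,0,0],
    [0,0.7,44,0,0,0],
    [0,0.7,44,0,0,0],
    [0,0.7,44,0,0,0],
  ],
)

```text
time_s: 8.65
tool_pos: [0.613, 0.0761, 0.0269]
tcp_rot: [-0.577, 0.817, -0.0, 0.0]
contact_force: [-2.2, -0.5, 4.5]
width: 0.149
```

```bash
python3 go.py 613.8,76,27.5,-109.5
```

```text
t 8.65 pos [0.613  0.0761 0.0269] yaw -109.5 w 0.149 F [-2.2 -0.5  4.5]
[-0.2, -0.8, -0.6, -0.0, -0.0, 0.0] rows>= 0.0
```

Request:
carry_out(
  targets=[
    [0,0,0,0,0,0],
    [0,0,0,0,0,0],
    [0,0,0,0,0,0],
    [0,0,0,0,0,0],
    [0,0,-30,0,0,0],
    [0,0,-70,0,0,0],
    [0,0,-100,0,0,0],
  ],
  gripper=0,
)

```text
time_s: 9.23
tool_pos: [0.613, 0.0763, 0.128]
tcp_rot: [-0.577, 0.817, -0.0, 0.0]
contact_force: [1.0, -0.8, 1.3]
width: 0.498
```

```bash
python3 go.py  620.3,-93.8,125,-104 620.3,-93.8,85,-104
```

```text
t 9.23 pos [0.613  0.0763 0.128 ] yaw -109.5 w 0.498 F [ 1.  -0.8  1.3]
[157.9, -63.7, 3.0, -0.001, 0.0, -0.096] rows>= 4.1
[157.9, -63.6, 43.0, -0.001, 0.0, -0.096] rows>= 1.0
```

Request:
carry_out(
  targets=[
    [158,-63.5,3,0,0,-0.096],
    [158,-63.5,3,0,0,-0.096],
    [158,-63.5,3,0,0,-0.096],
    [158,-63.5,3,0,0,-0.096],
    [158,-63.5,3,0,0,-0.096],
    [158,-63.5,35,0,0,-0.096],
    [158,-63.5,43,0,0,-0.096],
    [158,-63.5,43,0,0,-0.096],
    [158,-63.5,43,0,0,-0.096],
  ],
)

```text
time_s: 9.98
tool_pos: [0.6192, -0.0929, 0.0825]
tcp_rot: [-0.616, 0.788, 0.001, -0.001]
contact_force: [-0.4, -0.5, 1.1]
width: 0.499
```

```bash
python3 go.py  620.3,-93.8,24,-104;python3 see.py wrist w5
python3 -c "
from ov import *
ov('wrist','w5','w5o',[('bone',620.3,-93.8,166,0)])"
```

```text
t 9.98 pos [ 0.6192 -0.0929  0.0825] yaw -103.9 w 0.499 F [-0.4 -0.5  1.1]
[0.7, -1.4, 58.5, 0.002, 0.0, 0.001] rows>= 1.4
```

View pics/w5o.png

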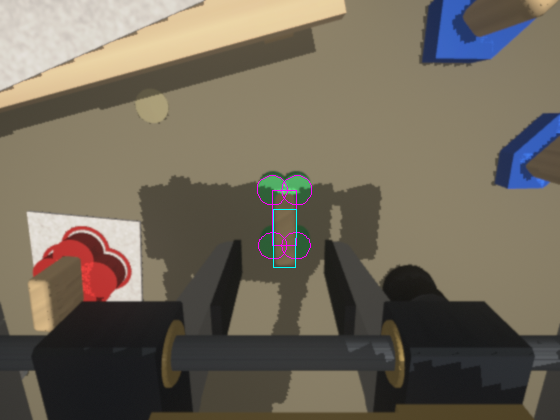

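Request:
carry_out(
  targets=[
    [0.5,-0.7,35,0,0,0],
    [0.5,-0.7,54,0,0,0],
    [0.5,-0.7,58,0,0,0],
    [0.5,-0.7,58,0,0,0],
    [0.5,-0.7,58,0,0,0],
    [0.5,-0.7,58,0,0,0],
  ],
)

```text
time_s: 10.53
tool_pos: [0.6223, -0.0949, 0.0276]
tcp_rot: [-0.616, 0.788, -0.002, 0.001]
contact_force: [0.1, -0.2, 0.6]
width: 0.501
```

Request:
carry_out(
  targets=[
    [0,0,0,0,0,0],
    [0,0,0,0,0,0],
    [0,0,0,0,0,0],
    [0,0,0,0,0,0],
    [0,0,0,0,0,0],
    [0,0,0,0,0,0],
  ],
  gripper=-1,
)

```text
time_s: 11.03
tool_pos: [0.6205, -0.0946, 0.0253]
tcp_rot: [-0.616, 0.788, -0.0, 0.0]
contact_force: [-0.2, 0.3, 0.9]
width: 0.149
```

```bash
python3 go.py 620.3,-93.8,155,-104 471.2,283,155,-78.2 471.2,283,75,-78.2
```

```text
t 11.03 pos [ 0.6205 -0.0946  0.0253] yaw -104.0 w 0.149 F [-0.2  0.3  0.9]
[-0.7, 0.4, -129.7, -0.0, -0.0, 0.0] rows>= 3.1
[-330.3, 236.2, -129.8, -0.0, -0.0, -0.45] rows>= 9.7
[-330.3, 236.2, -49.8, -0.0, -0.0, -0.45] rows>= 1.9
```

Request:
carry_out(
  targets=[
    [0,0,-40,0,0,0],
    [0,0,-80,0,0,0],
    [0,0,-120,0,0,0],
    [-30,20,-140,0,0,-0.05],
    [-330,236,-140,0,0,-0.45],
    [-330,236,-140,0,0,-0.45],
    [-330,236,-140,0,0,-0.45],
    [-330,236,-140,0,0,-0.45],
    [-330,236,-140,0,0,-0.45],
    [-330,236,-140,0,0,-0.45],
    [-330,236,-140,0,0,-0.45],
    [-330,236,-140,0,0,-0.45],
  ],
)

```text
time_s: 12.03
tool_pos: [0.4834, 0.2506, 0.1649]
tcp_rot: [0.776, -0.631, -0.0, 0.0]
contact_force: [-0.5, -0.3, -0.2]
width: 0.148
```

Request:
carry_out(
  targets=[
    [-20,14,0,0,0,0],
    [-20,14,0,0,0,0],
  ],
)

```text
time_s: 12.2
tool_pos: [0.4635, 0.2691, 0.1645]
tcp_rot: [0.778, -0.629, -0.001, 0.001]
contact_force: [0.3, 0.1, -1.0]
width: 0.154
```

```bash
python3 go.py 471.2,283,165,-78.2 471.2,283,75,-78.2
```

```text
t 12.2 pos [0.4635 0.2691 0.1645] yaw -77.9 w 0.154 F [ 0.3  0.1 -1. ]
[-11.9, -10.5, -0.5, 0.002, 0.001, 0.005] rows>= 0.4
[-11.8, -10.7, 89.5, 0.002, 0.001, 0.005] rows>= 2.2
```

Request:
carry_out(
  targets=[
    [-12,-10.5,0,0,0,0.005],
    [-12,-10.5,40,0,0,0.005],
    [-12,-10.5,80,0,0,0.005],
    [-12,-10.5,89,0,0,0.005],
    [-12,-10.5,89,0,0,0.005],
    [-12,-10.5,89,0,0,0.005],
  ],
)

```text
time_s: 12.7
tool_pos: [0.4753, 0.2792, 0.0768]
tcp_rot: [0.774, -0.633, 0.0, 0.0]
contact_force: [0.2, 0.5, -0.8]
width: 0.153
```

```bash
python3 go.py 471.2,283,28.3,-78.2; python3 see.py wrist w6
```

```text
t 12.7 pos [0.4753 0.2792 0.0768] yaw -78.5 w 0.153 F [ 0.2  0.5 -0.8]
[-4.5, 3.2, 48.5, 0.0, -0.0, -0.006] rows>= 1.2
```

View pics/w6.png

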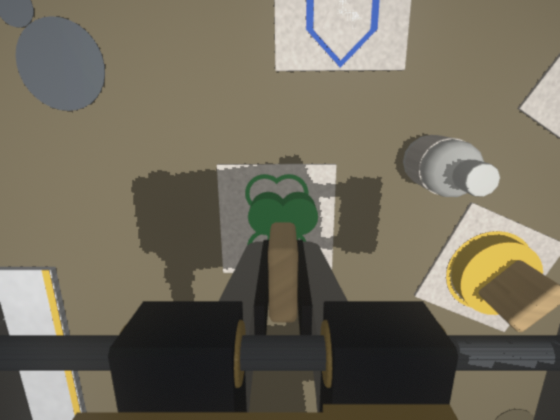

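Request:
carry_out(
  targets=[
    [-4.5,3,25,0,0,-0.006],
    [-4.5,3,38,0,0,-0.006],
    [-4.5,3,46,0,0,-0.006],
    [-4.5,3,48,0,0,-0.006],
    [-4.5,3,48,0,0,-0.006],
    [-4.5,3,48,0,0,-0.006],
    [-4.5,3,48,0,0,-0.006],
  ],
)

```text
time_s: 13.33
tool_pos: [0.4722, 0.2837, 0.0296]
tcp_rot: [0.776, -0.63, 0.001, -0.001]
contact_force: [-0.7, 0.0, -0.8]
width: 0.151
```

```bash
python3 go.py 471.2,283,28,-78.2
```

```text
t 13.33 pos [0.4722 0.2837 0.0296] yaw -78.2 w 0.151 F [-0.7  0.  -0.8]
[0.5, 1.2, 1.6, -0.003, 0.0, 0.001] rows>= 0.0
```

Request:
carry_out(
  targets=[
    [0,0.7,1.2,0,0,0],
    [0,0.7,1.5,0,0,0],
    [0,0.7,1.5,0,0,0],
  ],
)

```text
time_s: 13.58
tool_pos: [0.4716, 0.2837, 0.0283]
tcp_rot: [0.776, -0.63, 0.001, -0.001]
contact_force: [-0.2, -0.0, 5.3]
width: 0.152
```

Request:
carry_out(
  targets=[
    [0,0,0,0,0,0],
    [0,0,0,0,0,0],
    [0,0,0,0,0,0],
    [0,0,0,0,0,0],
    [0,0,-30,0,0,0],
    [0,0,-70,0,0,0],
    [0,0,-110,0,0,0],
    [0,0,-130,0,0,0],
  ],
  gripper=0,
)

```text
time_s: 14.25
tool_pos: [0.4723, 0.284, 0.1617]
tcp_rot: [0.776, -0.63, 0.002, -0.003]
contact_force: [1.4, 0.0, 0.2]
width: 0.5
```

```bash
python3 go.py  623.4,-289,155,-145.5 623.4,-289,85,-145.5
```

```text
t 14.25 pos [0.4723 0.284  0.1617] yaw -78.1 w 0.5 F [1.4 0.  0.2]
[591.8, -30.1, 6.4, -0.005, 0.005, 1.176] rows>= 14.2
[591.9, -29.7, 76.4, -0.005, 0.005, 1.176] rows>= 1.7
```

Request:
carry_out(
  targets=[
    [592,-30,6,0,0,1.176],
    [592,-30,6,0,0,1.176],
    [592,-30,6,0,0,1.176],
    [592,-30,6,0,0,1.176],
    [592,-30,6,0,0,1.176],
    [592,-30,6,0,0,1.176],
    [592,-30,6,0,0,1.176],
    [592,-30,6,0,0,1.176],
    [592,-30,6,0,0,1.176],
    [592,-30,6,0,0,1.176],
    [592,-30,6,0,0,1.176],
    [592,-30,6,0,0,1.176],
  ],
)

```text
time_s: 15.25
tool_pos: [0.5975, -0.2023, 0.1512]
tcp_rot: [-0.296, 0.955, 0.0, -0.0]
contact_force: [1.1, 0.2, 0.2]
width: 0.499
```

```bash
python3 go.py  623.4,-289,155,-145.5 623.4,-289,85,-145.5
```

```text
t 15.25 pos [ 0.5975 -0.2023  0.1512] yaw -145.6 w 0.499 F [1.1 0.2 0.2]
[27.7, -86.2, -3.8, 0.0, -0.0, -0.001] rows>= 2.2
[27.7, -86.2, 66.2, 0.0, -0.0, -0.001] rows>= 1.7
```

Request:
carry_out(
  targets=[
    [24,-74,-3,0,0,0],
    [24,-74,-3,0,0,0],
    [24,-74,-3,0,0,0],
    [24,-74,37,0,0,0],
    [24,-74,66,0,0,0],
    [24,-74,66,0,0,0],
    [24,-74,66,0,0,0],
    [24,-74,66,0,0,0],
  ],
)

```text
time_s: 15.92
tool_pos: [0.6205, -0.275, 0.0874]
tcp_rot: [-0.296, 0.955, -0.001, 0.001]
contact_force: [0.1, -0.2, 0.8]
width: 0.5
```

```bash
python3 go.py  623.4,-289,24,-145.5;python3 see.py wrist w7
python3 -c "
from ov import *
ov('wrist','w7','w7o',[('gem',623.4,-289,124.5,0)])"
```

```text
t 15.92 pos [ 0.6205 -0.275   0.0874] yaw -145.5 w 0.5 F [ 0.1 -0.2  0.8]
[5.6, -13.1, 63.4, -0.002, 0.001, -0.0] rows>= 1.6
```

View pics/w7o.png

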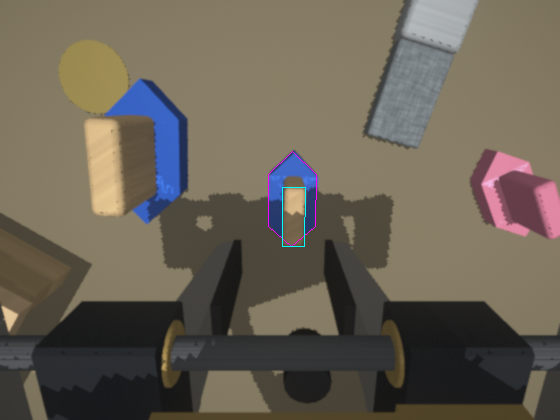

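Request:
carry_out(
  targets=[
    [5.5,-13,0,0,0,0],
    [5.5,-13,30,0,0,0],
    [5.5,-13,55,0,0,0],
    [5.5,-13,63,0,0,0],
    [5.5,-13,63,0,0,0],
    [5.5,-13,63,0,0,0],
  ],
)

```text
time_s: 16.47
tool_pos: [0.6234, -0.289, 0.0243]
tcp_rot: [-0.296, 0.955, -0.001, 0.001]
contact_force: [0.3, -0.6, 0.2]
width: 0.499
```

```bash
python3 go.py  623.4,-289,24,-145.5
```

```text
t 16.47 pos [ 0.6234 -0.289   0.0243] yaw -145.5 w 0.499 F [ 0.3 -0.6  0.2]
[-0.0, 0.0, 0.3, -0.002, 0.001, -0.0] rows>= 0.0
```

Request:
carry_out(
  targets=[
    [0,0,0,0,0,0],
    [0,0,0,0,0,0],
    [0,0,0,0,0,0],
    [0,0,0,0,0,0],
    [0,0,0,0,0,0],
    [0,0,0,0,0,0],
  ],
  gripper=-1,
)

```text
time_s: 16.97
tool_pos: [0.6228, -0.2889, 0.0231]
tcp_rot: [-0.296, 0.955, -0.0, 0.0]
contact_force: [0.2, -0.3, 2.1]
width: 0.151
```

```bash
python3 go.py 623.4,-289,155,-145.5 629.3,271.2,155,-78.1
```

```text
t 16.97 pos [ 0.6228 -0.2889  0.0231] yaw -145.5 w 0.151 F [ 0.2 -0.3  2.1]
[-0.5, -0.5, -131.9, -0.001, 0.0, -0.001] rows>= 3.2
[-322.4, 458.0, -132.2, -0.001, -0.0, -1.177] rows>= 13.4
```

Request:
carry_out(
  targets=[
    [0,0,-40,0,0,0],
    [0,0,-80,0,0,0],
    [0,0,-120,0,0,0],
    [0,0,-142,0,0,0],
    [-322.5,458,-142,0,0,-1.177],
    [-322.5,458,-142,0,0,-1.177],
    [-322.5,458,-142,0,0,-1.177],
    [-322.5,458,-142,0,0,-1.177],
    [-322.5,458,-142,0,0,-1.177],
    [-322.5,458,-142,0,0,-1.177],
    [-322.5,458,-142,0,0,-1.177],
    [-322.5,458,-142,0,0,-1.177],
  ],
)

```text
time_s: 17.97
tool_pos: [0.6259, 0.0467, 0.1644]
tcp_rot: [0.72, -0.694, -0.0, 0.0]
contact_force: [0.2, -0.1, -0.4]
width: 0.151
```

Request:
carry_out(
  targets=[
    [0,0,0,0,0,0],
    [0,0,0,0,0,0],
    [0,0,0,0,0,0],
  ],
)

```text
time_s: 18.22
tool_pos: [0.6263, 0.0444, 0.1643]
tcp_rot: [0.718, -0.696, 0.0, 0.0]
contact_force: [-0.1, 0.5, -0.6]
width: 0.149
```

```bash
python3 go.py  629.3,271.2,165,-78.1 629.3,271.2,75,-78.1
```

```text
t 18.22 pos [0.6263 0.0444 0.1643] yaw -88.3 w 0.149 F [-0.1  0.5 -0.6]
[-226.6, -9.9, -0.8, 0.0, -0.0, -0.177] rows>= 5.4
[-226.6, -9.9, 89.2, 0.0, -0.0, -0.177] rows>= 2.2
```

Request:
carry_out(
  targets=[
    [-226.5,-10,0,0,0,-0.177],
    [-226.5,-10,0,0,0,-0.177],
    [-226.5,-10,0,0,0,-0.177],
    [-226.5,-10,0,0,0,-0.177],
    [-226.5,-10,0,0,0,-0.177],
    [-226.5,-10,0,0,0,-0.177],
    [-226.5,-10,0,0,0,-0.177],
    [-226.5,-10,40,0,0,-0.177],
    [-226.5,-10,80,0,0,-0.177],
    [-226.5,-10,88,0,0,-0.177],
    [-226.5,-10,88,0,0,-0.177],
    [-226.5,-10,88,0,0,-0.177],
  ],
)

```text
time_s: 19.22
tool_pos: [0.6303, 0.2698, 0.0774]
tcp_rot: [0.776, -0.631, 0.0, -0.0]
contact_force: [0.5, -0.1, 0.0]
width: 0.152
```

```bash
python3 go.py  629.3,271.2,26.5,-78.1;python3 see.py wrist w8
```

```text
t 19.22 pos [0.6303 0.2698 0.0774] yaw -78.2 w 0.152 F [ 0.5 -0.1  0. ]
[-1.6, 0.7, 50.9, -0.0, -0.0, -0.002] rows>= 1.2
```

View pics/w8.png

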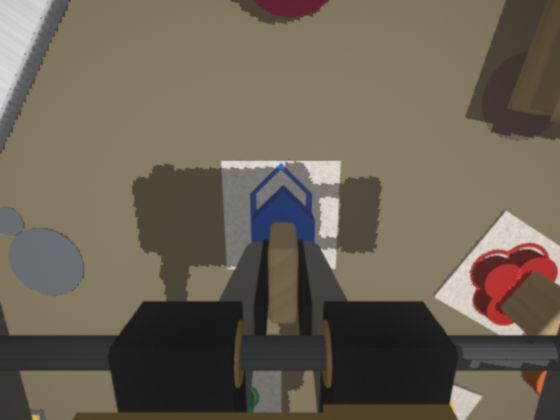

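Request:
carry_out(
  targets=[
    [-1,0.7,25,0,0,0],
    [-1,0.7,40,0,0,0],
    [-1,0.7,48,0,0,0],
    [-1,0.7,50,0,0,0],
    [-1,0.7,50,0,0,0],
    [-1,0.7,50,0,0,0],
    [-1,0.7,50,0,0,0],
  ],
)

```text
time_s: 19.85
tool_pos: [0.6293, 0.2724, 0.0277]
tcp_rot: [0.777, -0.63, 0.0, -0.001]
contact_force: [0.0, -0.0, -0.6]
width: 0.15
```

```bash
python3 go.py  629.3,271.2,26.5,-78.1
```

```text
t 19.85 pos [0.6293 0.2724 0.0277] yaw -78.1 w 0.15 F [ 0.  -0.  -0.6]
[1.2, 0.2, 1.2, -0.002, 0.0, 0.0] rows>= 0.0
```

Request:
carry_out(
  targets=[
    [0.5,0,1,0,0,0],
    [0.5,0,1.2,0,0,0],
    [0.5,0,1.2,0,0,0],
  ],
)

```text
time_s: 20.1
tool_pos: [0.6293, 0.2718, 0.0262]
tcp_rot: [0.777, -0.63, 0.0, -0.001]
contact_force: [0.2, -0.1, 2.0]
width: 0.15
```

Request:
carry_out(
  targets=[
    [0,0,0,0,0,0],
    [0,0,0,0,0,0],
    [0,0,0,0,0,0],
    [0,0,0,0,0,0],
    [0,0,-30,0,0,0],
    [0,0,-70,0,0,0],
    [0,0,-110,0,0,0],
    [0,0,-150,0,0,0],
  ],
  gripper=0,
)

```text
time_s: 20.77
tool_pos: [0.6281, 0.2716, 0.1767]
tcp_rot: [0.777, -0.63, -0.0, 0.0]
contact_force: [1.0, 0.8, 0.5]
width: 0.502
```

Request:
carry_out(
  targets=[
    [300,0,-30,0,0,0],
    [300,0,-30,0,0,0],
    [300,0,-30,0,0,0],
    [300,0,-30,0,0,0],
    [300,0,-30,0,0,0],
    [300,0,-30,0,0,0],
    [300,0,-30,0,0,0],
    [300,0,-30,0,0,0],
    [300,0,-30,0,0,0],
    [300,0,-30,0,0,0],
  ],
)

```text
time_s: 21.6
tool_pos: [0.6904, -0.0215, 0.205]
tcp_rot: [0.776, -0.63, -0.001, -0.0]
contact_force: [0.4, -0.1, -1.4]
width: 0.502
```

```bash
python3 see.py top t9; python3 see.py side s9; python3 - <<'E'
import cv2
a=cv2.imread('pics/t9.png');cv2.imwrite('pics/t9c.png',cv2.resize(a[130:310,80:320],None,fx=3.3,fy=3.3,interpolation=0))
E
```

```text
(no output)
```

View pics/t9.png

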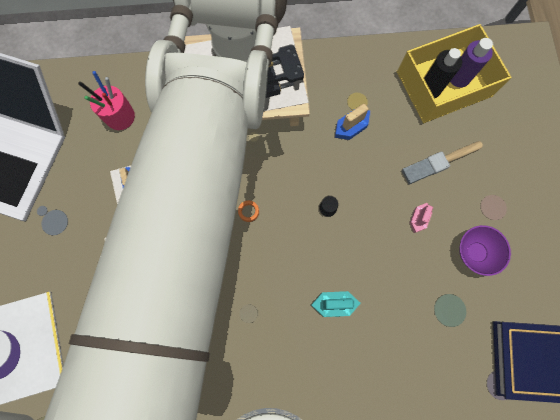

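View pics/t9c.png

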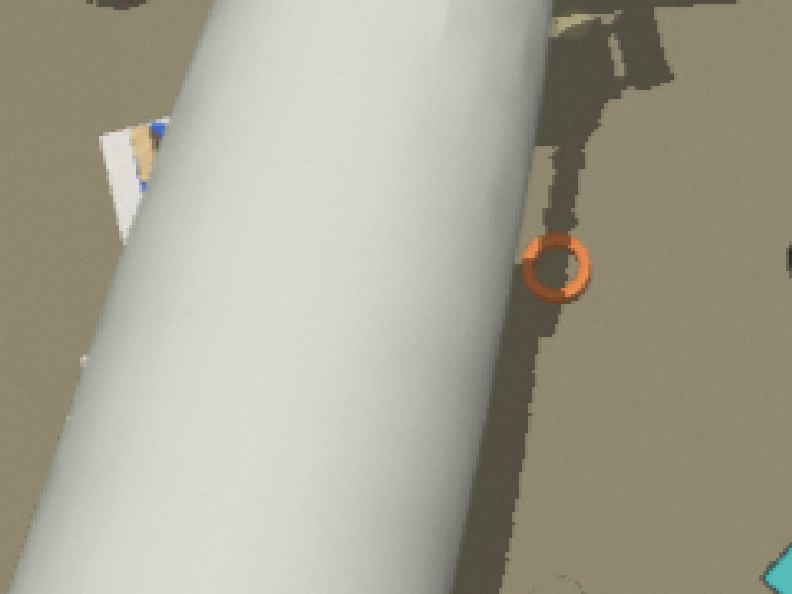

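View pics/s9.png

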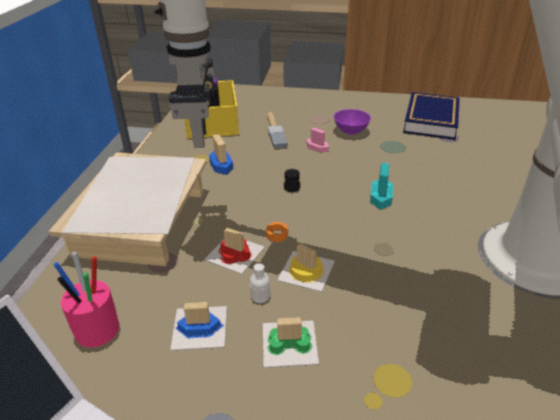

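Request:
carry_out(
  targets=[
    [470,150,0,0,0,0],
    [470,150,0,0,0,0],
    [470,150,0,0,0,0],
    [470,150,0,0,0,0],
    [470,150,0,0,0,0],
    [470,150,0,0,0,0],
    [470,150,0,0,0,0],
    [470,150,0,0,0,0],
    [470,150,0,0,0,0],
    [470,150,0,0,0,0],
    [470,150,0,0,0,0],
    [470,150,0,0,0,0],
  ],
)

```text
time_s: 22.7
tool_pos: [0.6411, -0.513, 0.205]
tcp_rot: [0.777, -0.629, -0.0, -0.0]
contact_force: [0.3, -0.8, -0.2]
width: 0.497
```

```bash
python3 see.py top t10; python3 - <<'E'
from h import *
from bench import cams,observe
np.set_printoptions(precision=1,suppress=True)
a=cv2.imread('pics/t10.png');cv2.imwrite('pics/t10c.png',cv2.resize(a[130:310,80:320],None,fx=3.3,fy=3.3,interpolation=0))
P=cams.camera_params('top');P=dict(P);M=P['camera_from_world'].copy();M[:3,3]+=M[:3,2]*.003;P['camera_from_world']=M
rgb=cv2.cvtColor(a,cv2.COLOR_BGR2RGB)
C=dict(gem=(629.3,271,11.9),flower=(613.8,76,160.5),bone=(471.2,283,11.8),moon=(463,106,148))
for n,uv in dict(gem=(132,183),flower=(216,182),bone=(127,251),moon=(206,248)).items():
    r=fit(P,rgb,n,uv,44);print(n,np.array(r[:5]),'target',C[n])
s=observe();print(s['time_s'],s['tool_pos'])
E
```

```text
gem [630.7 272.7  12.4  93.7 305. ] target (629.3, 271, 11.9)
flower [611.7  77.  162.2  98.  429. ] target (613.8, 76, 160.5)
bone [470.8 283.5  18.  105.5 320. ] target (471.2, 283, 11.8)
moon [463.2 105.9 147.6 301.8 212. ] target (463, 106, 148)
22.75 [ 0.6 -0.5  0.2]
```

View pics/t10c.png

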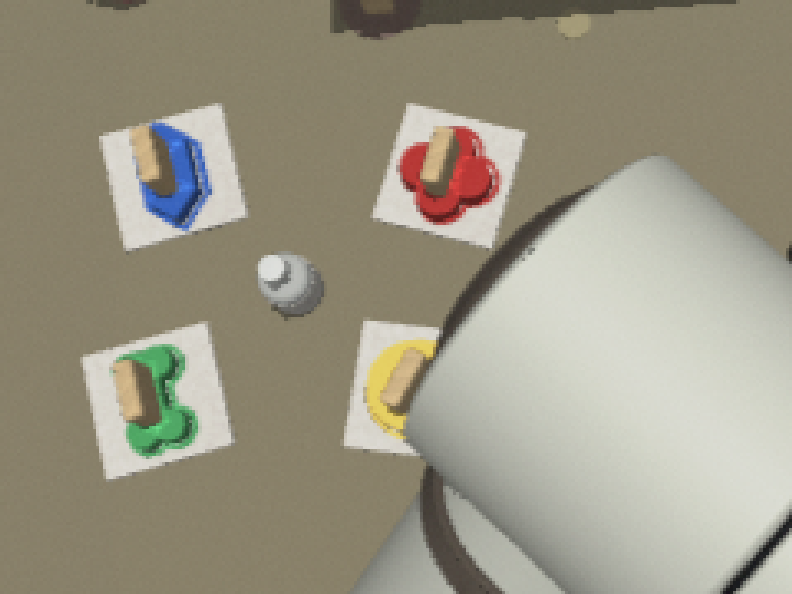

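```bash
python3 -c "
from bench import order;print(order.hand_in())"
```

```text
the job is handed in; nothing more can be done
None
```

All four stamps are standing handle-up on their own cards (moon, flower, bone, and the smaller blue gem). I handed the job in after about 23 s of the 106 s allowed. The hand-in reports no verdict, so the results below are my own last checks.

- **Centring:** a fit to the final top picture puts the stamps about 0.3 mm (moon), 2.3 mm (flower), 0.6 mm (bone) and 2.2 mm (gem) from their card centres. The limit is 10 mm. The moon was partly hidden by the arm, so its figure rests mainly on where I released it and on the side view.
- **Turn:** the gem is off by about 0.5° and the flower by about 2°. The bone fit reads 6° off, while the tool's angle as I released it was within 0.1°. The fit probably picks up the printed outline, and either figure is inside the 11.5° limit.
- **Bottle and jar:** both stand upright at the same pixels as at the start. The bottle's position comes from the final top picture; the jar's comes from the side and top pictures taken just before the last arm retreat.

The contact forces reported at the ends of moves stayed under about 6 N, and the arm is clear of everything.

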